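# Click the scriber's point out on the press block

## Task

Take the retractable scriber off its V rest and push the button on its end squarely against the round pad on the leaning face of the press block until the button is fully home and the point stands out at the other end. Then lay the scriber back across both V cradles of the rest, and leave the other things on the cabinet where they are.

Things in the scene. Friction and masses are not known exactly. Their poses are not given: they have to be found in the camera images.
- scriber: Retractable scriber, 0.165 kg: aluminium barrel, diameter 26, length 120 mm, dark rings at the ends; at one end a tapered steel nose (25 mm), at the other a dark push button (diameter 16, 16 mm out). Origin: axis, mid-barrel, near the balance point; x points to the button (barrel end +60, nose end -85 mm). Any roll about x. Grip mid-barrel, between the cradles.
- button_end (a point): Centre of the outer end of the push button, 76 mm from the scriber's origin along its x axis when the button is out, 64 mm when fully home; it moves with the button.
- push_button (a joint): How far the button is pushed in (m): 0 = out, 0.012 = fully home against its stop. Stiff: it moves at about 6 N and stays where it is pushed (no spring). The pointed rod at the other end comes out of the nose by the same amount.
- tool_rest: Wooden tool rest, fixed: base 124 x 70 x 10 mm with two upright V cradles (90 degree V, 12 mm thick) at x = -45 and +45 mm. Origin under the centre of the base, z up. The V mouths are about 45 mm wide, their upper edges about 65 mm above the cabinet top; between the cradles nothing stands above the base.
- rest_seat (a point): Where the barrel's middle lies when the scriber rests in both cradles: midway between them, 60 mm above the cabinet top. Axes as tool_rest: a resting scriber lies along x.
- press_block: Steel press block fixed to the cabinet: base 130 x 100 x 10 mm with a steel plate 80 mm wide and about 105 mm high that leans back, stayed by two struts behind. Origin on the cabinet top below the pad's centre; its leaning face looks along -x (horizontally) and upwards.
- press_pad: Flat round dark steel pad, 50 mm in diameter, 4 mm proud on the leaning plate of the press block. Origin at the centre of its outer face, 65 mm above the cabinet top; z is the outward normal, which rises 35 degrees above the horizontal. A button pressed squarely on it travels along -z, 35 degrees downwards.
- insert: Bystander, loose, to be left alone: metal mould insert, a machined block 40 x 56 x 26 mm. Origin under its centre.
- bar: Bystander, loose, to be left alone: bar of polishing compound, 39 x 89 x 32 mm. Origin under its centre.

How it is judged:
By the outcome, as a careful person would: the job done as asked, in the order asked, and still so for the second after the job is handed in, with the robot touching nothing.
It also fails if it takes over 48 s, if anything falls off the work surface, if the arm or the gripper's body presses on something with over 40 N, if the wrist force passes 120 N, or if a joint passes its speed limit or range.

## Robot

A 6-joint arm with a two-finger parallel gripper is mounted at the origin on a cart in front of the work surface, level with it; the furniture and walls round the work are solid. World frame = base frame: x ahead of the robot, y to its left, z up, the work surface at z = 0. Lengths are in mm, angles in rad, forces in N, time in s.
With the tool pointing down it reaches from about 425 to 1125 mm from the base axis. Payload 14.9 kg.
Tool frame: the origin (TCP) lies between the finger pads; the fingertips stand 22 mm ahead of it and the grasp point (between the pads) lies 3 mm ahead of it; z points along the fingers, y is the direction in which the jaws open and shut (so a half turn about z gives the same grasp; the last joint's range is limited). The gripper opens to 91 mm and grips with 3 to 60 N. Pads are 32 mm wide; open, the fingers measure 118 mm over their backs; the gripper's body (76 mm by 178 mm) begins 60 mm behind the grasp point.
Start: joints at [-1.257, 0.379, 1.734, -0, 1.028, -0.033], TCP at [237.919, -658.341, 235.932] pointing down, gripper open.
Joint ranges: [-2.77, 2.77], [-0.74, 2.19], [0, 2.66], [-1.06, 4.2], [0.31, 2.87], [-3.08, 3.08]. Speed limits (rad/s): [1.89, 1.89, 2.39, 3.14, 3.14, 3.14].

## Interface

Orientations are given as a 3x3 rotation matrix whose columns are the frame's x, y, z axes.
In Python, from plant import bot, optics gives the robot as it stands. The module is installed in compiled form; this text tells all that it offers.
- The arm moves only by the tool carry_out, never from a script. Its argument "motion" is a list that holds one entry, the list of rows, each a list of 7 numbers: the turn, a rotation vector about the world's x, y, z in rad, then the shift along the world's x, y, z in m, then the finger opening in m, from 0 to 0.0912. A call has 1 to 8 rows; each row is the pose to reach, as a shift and turn from the pose commanded when the call began; what a row does not reach only later rows make up. A row lasts 1/10 s, in which the tool goes at most 50 mm and 8.59 degrees, less where a joint would pass 70% of its speed; a pose out of reach is approached as far as the arm can. A call with a gripper value outside its range is refused whole. The fingers move at their own pace and stop on an object; "newtons" is the grip in N (left out, the last holds). Time passes only in rows, so rows that repeat a pose let the fingers close. It gives the time, the measured TCP pose, the force and the opening at its end, in the units of the state.
- bot.state(): the state, without advancing time (a new reading comes with each control period).
- optics.snapshot(name): name is "scene" or "side" or "wrist"; returns (picture, depth): 480x640x3 uint8, red, green, blue; 480x640 float32, mm along the optical axis (not along the pixel's ray), 0 where there is no reading.
- optics.calibration(name): a dict with "fx", "fy", "cx", "cy" (pixels), "k1" (the pictures are not rectified: a ray, as slopes to the right and down, at radius r is drawn at 1 + k1 r^2 times it, then the intrinsics apply), "R" (3x3) and "t" (3): a world point X has camera coordinates R X + t. Camera axes: x right, y down, z forward; pixel columns grow to the right and rows downward; lengths in mm; the calibration is good to about 2 mm. A picture is of the moment at which its call begins: read the wrist's pose just before it. calibration takes no time and is no camera call; for the wrist camera it gives the pose at the moment of the call.
- bot.close_job(): hands the job in, once; it reports no verdict.
The state is a dict: "clock": time; "q": joint angles; "joint_velocities": joint speeds; "joint_efforts": joint torques, N m; "ee_pos": TCP position; "ee_rot": TCP orientation; "contact_force": force on the tool from outside, world axes, zero at the start; "moment": the same for the moment, N m; "gripper_width": finger opening in mm.
Only numpy, scipy, OpenCV 4.12 (cv2) and the standard library are available. Lean on these libraries where they do the work, as an engineer would, in place of code of your own. Each camera call takes 0.05 s, during which the arm holds its last target.

## Working session

There is one attempt and no reset: what is moved stays moved. The work goes in short steps, Python scripts to look and compute and a tool call to move; the robot and the scene stay as the last step left them, time stands still between calls to the robot, and variables do not carry over. Pictures are saved under pics/ and viewed, and the job is handed in when it is done.

Besides the shell and the picture viewer there is one more tool, called after "Request:" as name(argument=value, ...) on one line, values as JSON. carry_out: Moves the arm, as the interface text tells. Its arguments: {"type":"object","properties":{"motion":{"type":"array"},"newtons":{"type":"number"}},"required":["motion"]}

```bash
mkdir -p pics; python3 - <<'E'
from plant import bot, optics
import cv2,numpy as np
s=bot.state(); print({k:np.round(v,3).tolist() for k,v in s.items()})
for n in ["scene","side"]:
    c=optics.calibration(n); print(n,{k:np.round(v,4).tolist() for k,v in c.items()})
    p,d=optics.snapshot(n); cv2.imwrite(f"pics/{n}0.png",p[:,:,::-1]); np.savez(f"{n}0.npz",p=p,d=d,**c)
E
```

```text
{'clock': 0.0, 'q': [-1.257, 0.379, 1.735, -0.0, 1.029, -0.033], 'joint_velocities': [0.0, -0.0, -0.001, -0.0, 0.002, 0.001], 'joint_efforts': [-0.002, -76.372, -43.437, 0.065, 0.042, -0.0], 'ee_pos': [237.752, -657.965, 235.241], 'ee_rot': [[0.94, 0.34, -0.0], [0.34, -0.94, 0.001], [0.0, -0.001, -1.0]], 'contact_force': [-0.242, 0.503, -0.253], 'moment': [-0.049, -0.015, 0.003], 'gripper_width': 91.029}
scene {'fx': 615.1456, 'fy': 615.1456, 'cx': 317.6602, 'cy': 252.3124, 'k1': 0.011, 'R': [[-0.7854, -0.6189, -0.0103], [-0.4799, 0.6193, -0.6214], [0.391, -0.4832, -0.7834]], 't': [376.7499, 340.9982, 1104.3057]}
side {'fx': 513.3873, 'fy': 513.3873, 'cx': 315.1812, 'cy': 231.9216, 'k1': -0.0139, 'R': [[0.8379, -0.5452, 0.0259], [-0.2034, -0.3559, -0.9121], [0.5066, 0.759, -0.4091]], 't': [-463.3998, 132.6171, 868.9777]}
```

View pics/scene0.png

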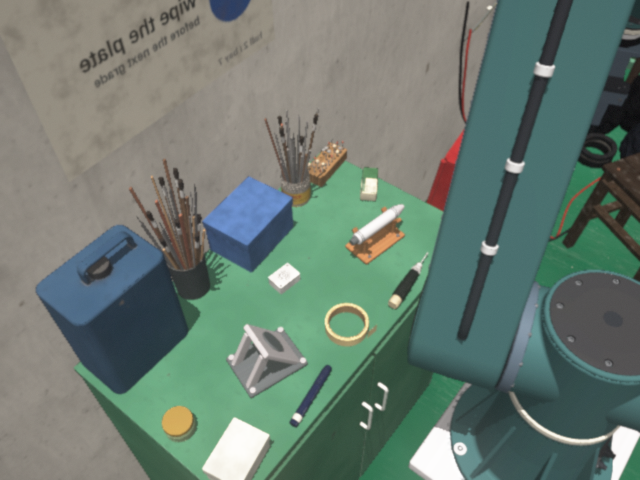

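View pics/side0.png

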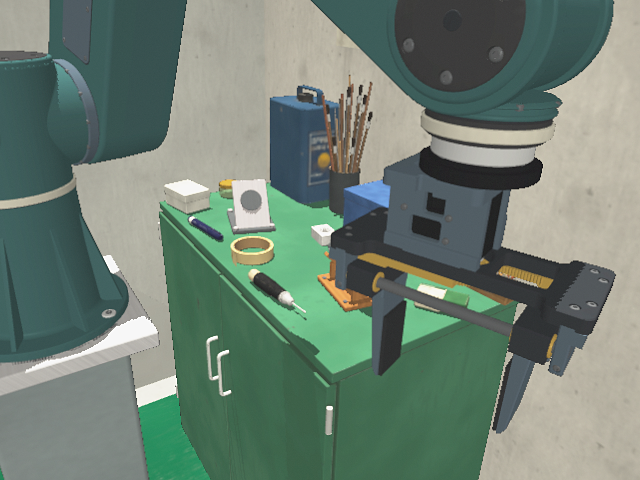

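The scene view shows the scriber on its rest near (378,228) and the press block near (265,355). The side view shows the pad at (251,200), and the gripper hides the scriber there. Next I zoom in and deproject these points.

```bash
cat > h.py <<'E'
import numpy as np,cv2
def K(c): return np.array([[c['fx'],0,c['cx']],[0,c['fy'],c['cy']],[0,0,1.]])
def rays(c,uv):
    uv=np.asarray(uv,float).reshape(-1,1,2)
    return cv2.undistortPoints(uv,K(c),np.array([c['k1'],0,0,0,0.])).reshape(-1,2)
def world(c,uv,z):
    r=rays(c,uv); z=np.asarray(z,float).reshape(-1,1)
    X=np.hstack([r*z,z]); return (X-c['t'])@c['R']
def onplane(c,uv,h):
    r=rays(c,uv); d=np.hstack([r,np.ones((len(r),1))])@c['R']; o=-c['R'].T@c['t']
    return o+d*((h-o[2])/d[:,2:])
def proj(c,X):
    X=np.asarray(X,float).reshape(-1,3)
    return cv2.projectPoints(X,cv2.Rodrigues(np.asarray(c['R'],float))[0],np.asarray(c['t'],float),K(c),np.array([c['k1'],0,0,0,0.]))[0].reshape(-1,2)
def cloud(c,d):
    v,u=np.mgrid[0:480,0:640]; uv=np.stack([u,v],-1).reshape(-1,2)
    return world(c,uv,d.reshape(-1)).reshape(480,640,3)
E
python3 - <<'E'
from h import *
s=np.load('scene0.npz'); p=s['p'][:,:,::-1]
a=cv2.resize(p[180:280,320:440],None,fx=5,fy=5,interpolation=2)
cv2.imwrite('pics/a.png',a)
cv2.imwrite('pics/b.png',cv2.resize(p[310:410,210:330],None,fx=5,fy=5,interpolation=2))
X=cloud(s,s['d'])
for u,v in [(350,240),(365,228),(380,218),(390,212),(400,206),(300,330),(265,385),(220,420)]: print(u,v,s['d'][v,u],X[v,u].round(1))
E
```

```text
350 240 1313.6506 [ 499.8 -138.2   67.4]
365 228 1328.2367 [ 492.  -182.    71.9]
380 218 1342.4636 [ 481.7 -223.6   74.3]
390 212 1353.5123 [ 474.5 -251.8   74. ]
400 206 1374.7373 [ 470.4 -286.6   66.3]
300 330 1250.9779 [469.3  71.2   3.1]
265 385 1171.579 [443.4 207.9   7.2]
220 420 1135.3223 [464.7 309.9   1.2]
```

```bash
sleep 1
```

```text
(no output)
```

View pics/a.png

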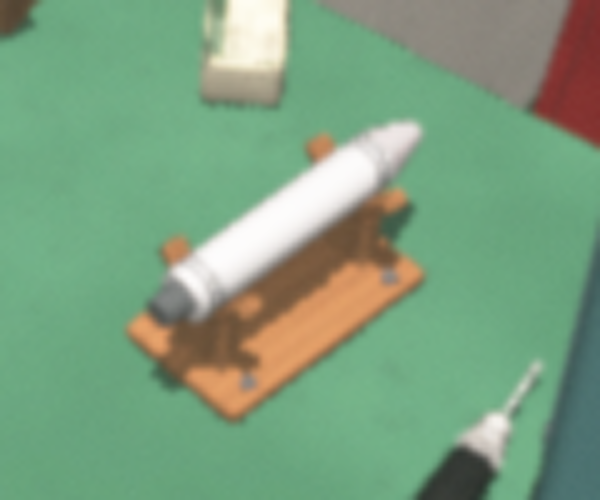

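View pics/b.png

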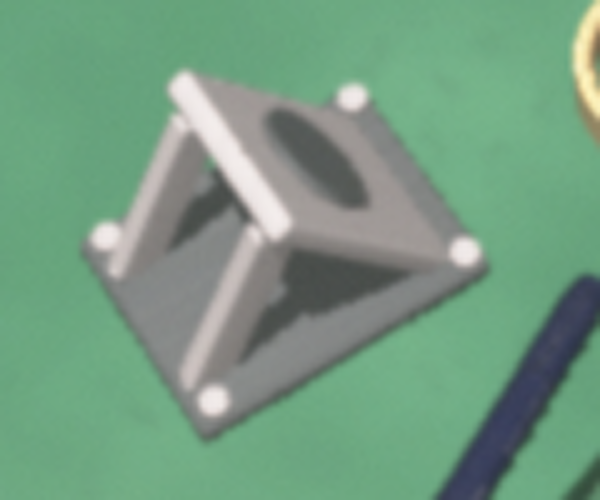

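The button (dark) is at the lower left of the scriber, towards +y. The pad is at about (273,342) in the scene view, facing roughly -y and up. Next I fit the planes and axes.

```bash
cat > fit.py <<'E'
from h import *
s=np.load('scene0.npz'); sd=np.load('side0.npz')
def plane(P):
    c=P.mean(0)
    for _ in range(5):
        u,w,vt=np.linalg.svd(P-c,full_matrices=False); n=vt[2]; r=(P-c)@n
        P=P[abs(r)<2.5*max(r.std(),.3)]; c=P.mean(0)
    return c,n*np.sign(n[2]),r.std(),len(P)
for nm,S,(u0,v0),rad in (('scene',s,(273,342),60),('side',sd,(251,200),60)):
    X=cloud(S,S['d']); g=S['p'].astype(int).sum(2)
    m=np.zeros((480,640),np.uint8); m[v0-16:v0+17,u0-16:u0+17]=1
    ref=np.median(S['p'][v0-2:v0+3,u0-2:u0+3].reshape(-1,3),0); 
    dark=((abs(S['p'].astype(int)-ref).max(2)<22)&(m>0)).astype(np.uint8)
    n,l,st,ce=cv2.connectedComponentsWithStats(dark); k=l[v0,u0]; mk=l==k
    print(nm,'pad comp',st[k],ce[k],ref)
    P=X[cv2.erode(mk.astype(np.uint8),np.ones((3,3)))>0]; c,nn,sg,N=plane(P)
    print(' pad plane',c.round(1),nn.round(3),'elev',np.degrees(np.arcsin(nn[2])).round(1),'az',np.degrees(np.arctan2(nn[1],nn[0])).round(1),sg.round(2),N)
    e=np.stack(np.where(mk)[::-1],-1); print(' centroid->z65',onplane(S,[ce[k]],65).round(1))
X=cloud(s,s['d']); 
import itertools
# scriber points
m=np.zeros((480,640),bool); m[200:250,340:410]=1
hsv=cv2.cvtColor(s['p'],cv2.COLOR_RGB2HSV)
mk=m&(X[:,:,2]>50)&(hsv[:,:,1]<60); P=X[mk]; print(len(P))
# fit cylinder axis r=13 on barrel part
from scipy.optimize import least_squares
d0=np.array([470-500,-287+138.,0]);d0/=np.linalg.norm(d0)
mid=np.array([486,-205,60.]); t=(P-mid)@d0
lat=np.linalg.norm((P-mid)-np.outer(t,d0),axis=1)
Q=P[(abs(t)<50)&(lat<25)]
def f(x):
    d=np.array([np.cos(x[2])*np.cos(x[3]),np.sin(x[2])*np.cos(x[3]),np.sin(x[3])]);c=np.array([x[0],-205,x[1]])
    w=Q-c; return np.linalg.norm(w-np.outer(w@d,d),axis=1)-13
r=least_squares(f,[486,60,np.arctan2(-d0[1],-d0[0]),0],loss='soft_l1')
print('axis at y=-205: x,z',r.x[:2].round(1),'az,el deg',np.degrees(r.x[2:]).round(2),np.std(r.fun).round(2),len(Q))
d=np.array([np.cos(r.x[2]),np.sin(r.x[2]),0]);c=np.array([r.x[0],-205,60])
al=P[lat<30]; tt=(al-c)@d; print('extent',np.percentile(tt,[0,1,99,100]).round(1))
# button/nose tips via plane z=60
for uv in [(320+150/5,180+308/5),(320+420/5,180+130/5)]:
    q=onplane(s,[uv],60)[0]; print('tip',q.round(1),'along',((q-c)@d).round(1))
E
python3 fit.py
```

```text
scene pad comp [264 332  19  19 161] [273.1552795  341.11801242] [86. 90. 88.]
 pad plane [468.3 149.4  65.9] [-0.249 -0.796  0.552] elev 33.5 az -107.4 0.65 87
 centroid->z65 [[468.6 149.1  65. ]]
side pad comp [241 190  20  21 327] [250.50458716 200.04892966] [127. 129. 128.]
 pad plane [468.  147.8  64.5] [-0.245 -0.762  0.6  ] elev 36.8 az -107.8 2.18 248
 centroid->z65 [[467.4 146.7  65. ]]
697
axis at y=-205: x,z [486.   59.6] az,el deg [8.015e+01 3.000e-02] 2.0 477
extent [-91.5 -86.9  67.5  69.9]
tip [ 500.6 -139.7   60. ] along 66.8
tip [ 466.1 -297.4   60. ] along -94.4
```

```bash
python3 - <<'E'
from h import *
s=np.load('scene0.npz');X=cloud(s,s['d'])
for n,(u,v) in dict(bluebox_near=(250,262),bluetopL=(207,225),bluetopR=(292,200),bluetopN=(243,240),cup=(190,280),brushes=(165,165),tb_top=(120,245),tbR=(180,300),tbtopR=(160,255),white=(283,270),cream=(369,185),brk=(325,160),drv=(395,298),ring=(348,308),wb=(240,430),amber=(178,415),cup2=(295,190)).items(): print(n,X[v,u].round(0))
E
```

```text
bluebox_near [646.  22.  39.]
bluetopL [750.  34.  97.]
bluetopR [ 655. -133.   95.]
bluetopN [658.  21. 103.]
cup [690. 149.  75.]
brushes [755.  91. 310.]
tb_top [728. 241. 247.]
tbR [720. 167.  -3.]
tbtopR [651. 216. 253.]
white [584. -13.  24.]
cream [ 583. -329.   29.]
brk [ 718. -333.   30.]
drv [354. -98.  26.]
ring [421. -26.  12.]
wb [404. 313.  52.]
amber [516. 358.  37.]
cup2 [ 693. -187.   59.]
```

Request:
carry_out(motion=[[[0, 0, 0.13, 0.03, 0.04, 0, 0.0912], [0, 0, 0.26, 0.07, 0.08, 0, 0.0912], [0, 0, 0.39, 0.1, 0.13, 0, 0.0912], [0, 0, 0.52, 0.13, 0.18, 0, 0.0912], [0, 0, 0.65, 0.16, 0.23, 0, 0.0912], [0, 0, 0.78, 0.18, 0.27, 0, 0.0912], [0, 0, 0.91, 0.2, 0.31, 0, 0.0912], [0, 0, 1.04, 0.22, 0.35, 0, 0.0912]]])

```text
clock: 0.9
ee_pos: [451.4, -320.2, 235.8]
ee_rot: [[0.178, 0.984, -0.0], [0.984, -0.178, 0.0], [0.0, -0.0, -1.0]]
contact_force: [1.7, -0.7, -0.0]
gripper_width: 91.4
```

```bash
cat > snap.py <<'E'
import sys
from plant import bot, optics
from h import *
def snap(n,f):
    c=optics.calibration(n); p,d=optics.snapshot(n); cv2.imwrite(f"pics/{f}.png",p[:,:,::-1]); np.savez(f"{f}.npz",p=p,d=d,**c)
if __name__=='__main__':
    for a in sys.argv[1:]:
        n,f=a.split(':'); snap(n,f)
    s=bot.state(); print({k:np.round(s[k],3).tolist() for k in s})
E
python3 snap.py wrist:w1 side:side1; python3 -c "
import numpy as np
c=np.load('w1.npz');print(c['R'].round(3),(-c['R'].T@c['t']).round(1),c['fx'])"
```

```text
{'clock': 1.0, 'q': [-0.655, 0.149, 2.033, 0.001, 0.961, -0.48], 'joint_velocities': [-0.078, 0.019, -0.027, -0.019, -0.003, 0.043], 'joint_efforts': [4.549, -55.532, -40.703, 0.289, 0.068, -0.661], 'ee_pos': [452.45, -317.849, 235.698], 'ee_rot': [[0.175, 0.985, -0.0], [0.985, -0.175, 0.001], [0.001, -0.0, -1.0]], 'contact_force': [-0.26, 0.198, 1.098], 'moment': [-0.032, -0.095, -0.004], 'gripper_width': 91.378}
[[ 0.984 -0.178 -0.001]
 [-0.17  -0.945  0.28 ]
 [-0.051 -0.276 -0.96 ]] [ 466.2 -241.8  384.5] 357.56664386070884
```

View pics/w1.png

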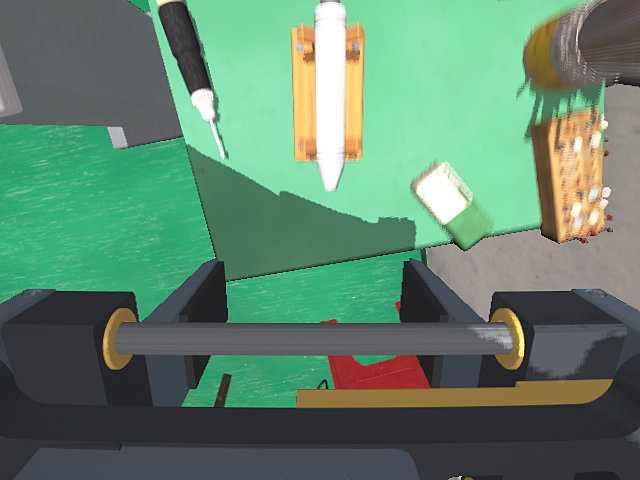

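View pics/side1.png

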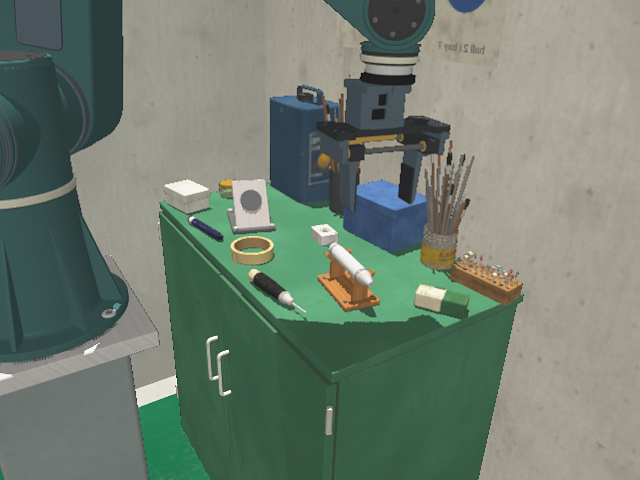

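The wrist view shows the rest from above: nose tip at (331,190), button end cut off at the top edge. I'll shift toward it and look again.

Request:
carry_out(motion=[[[0, 0, 0, 0.012, 0.03, 0, 0.0912], [0, 0, 0, 0.022, 0.06, 0, 0.0912], [0, 0, 0, 0.022, 0.06, 0, 0.0912], [0, 0, 0, 0.022, 0.06, 0, 0.0912]]])

```text
clock: 1.4
ee_pos: [472.9, -262.2, 235.8]
ee_rot: [[0.182, 0.983, -0.0], [0.983, -0.182, -0.0], [-0.0, -0.0, -1.0]]
contact_force: [-0.5, 0.5, -0.4]
gripper_width: 91.3
```

```bash
python3 snap.py wrist:w2
```

```text
{'clock': 1.45, 'q': [-0.55, 0.129, 2.056, -0.0, 0.957, -0.366], 'joint_velocities': [-0.014, 0.004, -0.004, 0.0, 0.002, -0.0], 'joint_efforts': [1.508, -52.848, -40.838, 0.082, 0.077, 0.05], 'ee_pos': [472.824, -262.698, 235.892], 'ee_rot': [[0.183, 0.983, -0.0], [0.983, -0.183, -0.0], [-0.0, -0.0, -1.0]], 'contact_force': [0.025, -1.188, 1.247], 'moment': [-0.03, -0.044, 0.004], 'gripper_width': 91.35}
```

View pics/w2.png

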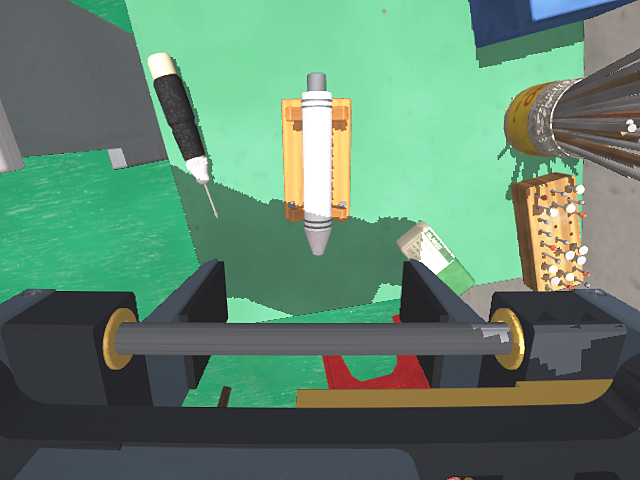

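The wrist view now shows the whole scriber: button end at (316,73), nose tip at (318,255). The rest base spans (283,98) to (351,220).

```bash
cat > fit2.py <<'E'
from h import *
import sys
from scipy.optimize import least_squares
S=np.load(sys.argv[1]+'.npz'); X=cloud(S,S['d'])
c0=np.array([486,-213,60.]);d0=np.array([np.cos(np.radians(79.5)),np.sin(np.radians(79.5)),0])
w=X-c0; t=w@d0; lat=w[...,0]*d0[1]-w[...,1]*d0[0]
m=(abs(t)<100)&(abs(lat)<17)&(X[...,2]>58)&(X[...,2]<90)&(S['d']>0)
hsv=cv2.cvtColor(S['p'],cv2.COLOR_RGB2HSV); m&=hsv[...,1]<70
Q=X[m&(abs(t)<50)]
def f(x):
    d=np.array([np.cos(x[2])*np.cos(x[3]),np.sin(x[2])*np.cos(x[3]),np.sin(x[3])]);c=np.array([x[0],-213,x[1]])
    w=Q-c; return np.linalg.norm(w-np.outer(w@d,d),axis=1)-13
r=least_squares(f,[486,60,np.radians(79.5),0],loss='soft_l1')
print('x,z at y=-213',r.x[:2].round(2),'az el',np.degrees(r.x[2:]).round(2),np.std(r.fun).round(2),len(Q))
d=np.array([np.cos(r.x[2]),np.sin(r.x[2]),0]);c=np.array([r.x[0],-213,60.])
tt=(X[m]-c)@d; print('extent',tt.min().round(1),tt.max().round(1))
for uv,z in [((316.5,73),68),((318,255),61.5)]:
    q=onplane(S,[uv],z)[0]; print('tip',q.round(1),((q-c)@d).round(1))
for off in np.arange(-12,8,3.):
    o=c+off*d; print(off, proj(S,[o+76*d+[0,0,8],o+60*d+[0,0,13],o-60*d+[0,0,13],o-85*d]).round(1).tolist())
# base corners
B=[onplane(S,[u],10)[0] for u in [(283.,98.5),(351,98),(351,219),(286,219.5)]]
print(np.round(B,1).tolist(),np.mean(B,0).round(1))
E
python3 fit2.py w2; python3 -c "
import cv2;p=cv2.imread('pics/w2.png');cv2.imwrite('pics/w2z.png',cv2.resize(p[60:265,270:370],None,fx=2.9,fy=2.9,interpolation=2))"
```

```text
x,z at y=-213 [485.81  59.52] az el [80.21 -0.  ] 0.59 3336
extent -83.3 76.0
tip [ 498.8 -138.7   68. ] 75.5
tip [ 471.4 -296.4   61.5] -84.6
-12.0 [[316.4, 87.8], [316.7, 107.7], [318.0, 246.1], [318.1, 266.5]]
-9.0 [[316.4, 84.0], [316.7, 103.9], [318.0, 243.0], [318.1, 263.6]]
-6.0 [[316.4, 80.1], [316.6, 100.1], [318.0, 239.9], [318.0, 260.7]]
-3.0 [[316.3, 76.2], [316.6, 96.2], [317.9, 236.7], [318.0, 257.8]]
0.0 [[316.3, 72.3], [316.5, 92.3], [317.9, 233.5], [318.0, 254.8]]
3.0 [[316.3, 68.4], [316.5, 88.4], [317.9, 230.3], [317.9, 251.9]]
6.0 [[316.2, 64.4], [316.5, 84.5], [317.8, 227.1], [317.9, 248.9]]
[[464.0, -147.4, 10.0], [530.1, -159.2, 10.0], [511.0, -280.5, 10.0], [442.1, -268.3, 10.0]] [ 486.8 -213.8   10. ]
```

View pics/w2z.png

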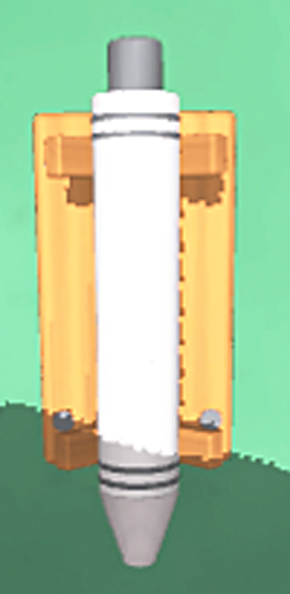

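Request:
carry_out(motion=[[[0, 0, 0.006, 0.007, 0.025, -0.01, 0.0912], [0, 0, 0.013, 0.013, 0.0495, -0.04, 0.08], [0, 0, 0.013, 0.013, 0.0495, -0.08, 0.08], [0, 0, 0.013, 0.013, 0.0495, -0.11, 0.08], [0, 0, 0.013, 0.013, 0.0495, -0.13, 0.08], [0, 0, 0.013, 0.013, 0.0495, -0.13, 0.08]]])

```text
clock: 2.05
ee_pos: [484.3, -212.9, 103.5]
ee_rot: [[0.172, 0.985, -0.004], [0.985, -0.172, 0.002], [0.001, -0.004, -1.0]]
contact_force: [-0.8, -0.3, 0.1]
gripper_width: 79.8
```

```bash
python3 snap.py wrist:w3 scene:s3
```

```text
{'clock': 2.15, 'q': [-0.458, 0.318, 2.122, -0.0, 0.701, -0.286], 'joint_velocities': [0.005, -0.027, -0.01, 0.001, 0.001, 0.001], 'joint_efforts': [-0.019, -56.041, -29.877, 0.037, -0.023, -0.008], 'ee_pos': [485.954, -213.476, 106.267], 'ee_rot': [[0.171, 0.985, -0.0], [0.985, -0.171, 0.0], [0.0, -0.0, -1.0]], 'contact_force': [0.344, -0.202, 0.898], 'moment': [-0.033, -0.113, -0.048], 'gripper_width': 79.85}
```

View pics/w3.png

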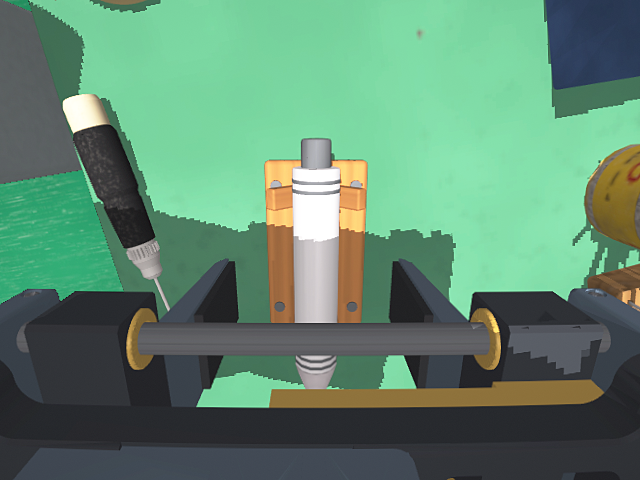

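The wrist view shows the barrel centred between the open jaws (barrel u≈316), with the fingers between the cradles. I'll descend and close.

Request:
carry_out(motion=[[[0, 0, 0, 0, 0, -0.02, 0.08], [0, 0, 0, 0, 0, -0.0435, 0.08], [0, 0, 0, 0, 0, -0.0435, 0.08], [0, 0, 0, 0, 0, -0.0435, 0.05], [0, 0, 0, 0, 0, -0.0435, 0.03], [0, 0, 0, 0, 0, -0.0435, 0.02], [0, 0, 0, 0, 0, -0.0435, 0.015], [0, 0, 0, 0, 0, -0.0435, 0.015]]], newtons=45)

```text
clock: 2.95
ee_pos: [486.2, -212.7, 62.9]
ee_rot: [[0.17, 0.985, 0.001], [0.985, -0.17, -0.0], [-0.0, 0.001, -1.0]]
contact_force: [0.2, 0.6, 0.6]
gripper_width: 43.0
```

Request:
carry_out(motion=[[[0, 0, 0, 0, 0, 0, 0.015], [0, 0, 0, 0, 0, 0, 0.015], [0, 0, 0, 0, 0, 0, 0.015], [0, 0, 0, 0, 0, 0, 0.015]]], newtons=45)

```text
clock: 3.35
ee_pos: [485.5, -212.4, 62.3]
ee_rot: [[0.17, 0.985, -0.001], [0.985, -0.17, 0.0], [0.0, -0.001, -1.0]]
contact_force: [-4.7, -0.5, 4.8]
gripper_width: 25.4
```

Gripped at 25.4 mm opening. Lift.

Request:
carry_out(motion=[[[0, 0, 0, 0, 0, 0, 0.015], [0, 0, 0, 0, 0, 0.02, 0.015], [0, 0, 0, 0, 0, 0.05, 0.015], [0, 0, 0, 0, 0, 0.09, 0.015], [0, 0, 0, 0, 0, 0.12, 0.015], [0, 0, 0, 0, 0, 0.14, 0.015], [0, 0, 0, 0, 0, 0.14, 0.015]]])

```text
clock: 4.05
ee_pos: [487.4, -213.2, 205.0]
ee_rot: [[0.17, 0.985, 0.004], [0.985, -0.17, -0.002], [-0.001, 0.005, -1.0]]
contact_force: [-0.0, 0.6, -2.3]
gripper_width: 25.4
```

```bash
python3 snap.py wrist:w4 side:s4
```

```text
{'clock': 4.15, 'q': [-0.456, 0.159, 2.094, 0.0, 0.888, -0.285], 'joint_velocities': [-0.0, 0.024, 0.013, 0.003, -0.003, 0.001], 'joint_efforts': [0.025, -57.026, -41.428, 0.052, 0.122, 0.001], 'ee_pos': [485.882, -212.506, 201.918], 'ee_rot': [[0.17, 0.985, 0.0], [0.985, -0.17, -0.0], [-0.0, 0.0, -1.0]], 'contact_force': [0.937, -0.409, -1.987], 'moment': [-0.021, -0.044, 0.014], 'gripper_width': 25.714}
```

View pics/w4.png

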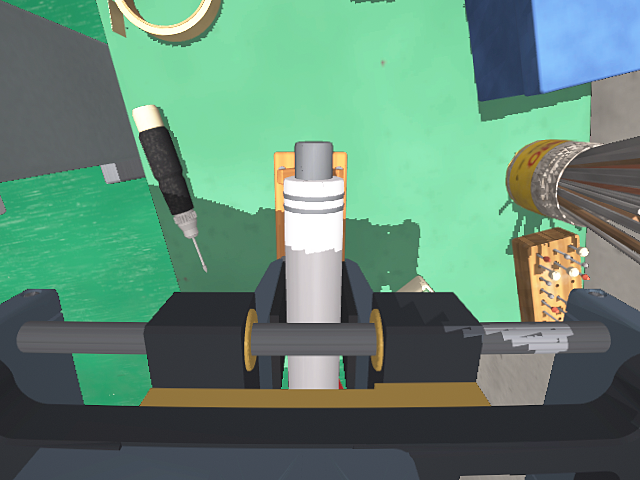

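View pics/s4.png

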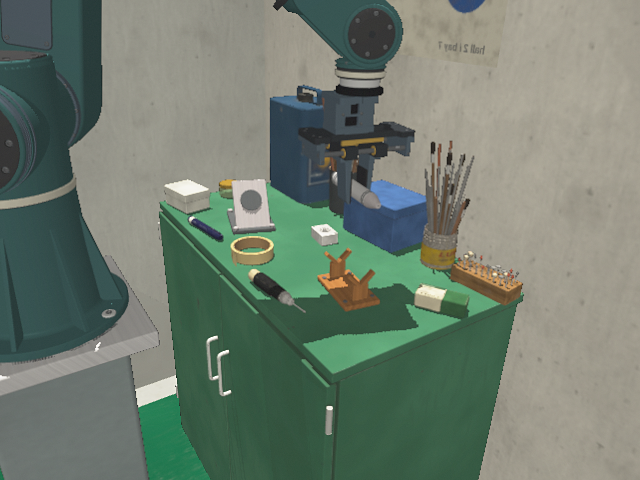

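The scriber hangs level between the jaws, clear of the rest; the button is at (314,150). Next I check whether the tilted press pose is reachable, with a fitted kinematic model.

```bash
cat > kin.py <<'E'
import numpy as np
from scipy.optimize import least_squares
from scipy.spatial.transform import Rotation as Ro
D=[([-1.257,.379,1.735,0,1.029,-.033],[237.75,-657.97,235.24]),([-.55,.129,2.056,0,.957,-.366],[472.8,-262.7,235.9]),([-.458,.318,2.122,0,.701,-.286],[485.95,-213.5,106.3]),([-.456,.159,2.094,0,.888,-.285],[485.9,-212.5,201.9])]
def Rq(q,s4=1,s6=1): return (Ro.from_euler('z',q[0])*Ro.from_euler('y',q[1]+q[2])*Ro.from_euler('z',s4*q[3])*Ro.from_euler('y',q[4])*Ro.from_euler('z',s6*q[5]+np.pi/2)).as_matrix()
def fk(q,p,**k):
    a1,d1,a2,d3,a3,L=p
    s=q[1]+q[2]; r=a1+a2*np.sin(q[1])+d3*np.sin(s)+a3*np.cos(s); z=d1+a2*np.cos(q[1])+d3*np.cos(s)-a3*np.sin(s)
    R=Rq(q,**k); return np.array([r*np.cos(q[0]),r*np.sin(q[0]),z])+L*R[:,2],R
E
python3 - <<'E'
from kin import *
print(Rq(D[1][0]).round(3),Rq(D[1][0],s6=-1).round(3))
pr=[100,400,550,550,0,280]
for L in (220,280,340):
  def f(x):
    p=[*x,L]; return np.concatenate([fk(q,p)[0]-X for q,X in D]+[(x-np.array(pr[:5]))*.003])
  r=least_squares(f,pr[:5]); p=[*r.x,L]; print(L,r.x.round(0),np.abs(r.fun[:12]).max().round(1))
  a,e=np.radians(72.5),np.radians(35)
  for tl in (35,20,0):
    tl=np.radians(tl)
    n=np.array([-np.cos(e)*np.cos(a),-np.cos(e)*np.sin(a),np.sin(e)])
    x=np.array([np.cos(a)*np.cos(tl),np.sin(a)*np.cos(tl),-np.sin(tl)]); y=np.array([np.sin(a),-np.cos(a),0]); R=np.stack([x,y,np.cross(x,y)],1)
    for dist in (76,110):
      T=np.array([468,148,65])+n*dist-R[:,2]*3
      best=None
      for q4 in (0,.8,-.8,3):
        g=least_squares(lambda q:np.concatenate([(fk(q,p)[0]-T)/100,(fk(q,p)[1]-R).ravel()]),[.3,.3,2.1,q4,.9,0])
        if best is None or g.cost<best.cost-1e-6: best=g
        if g.cost<1e-5: print(np.degrees(tl).round(),dist,g.x.round(2),g.cost.round(7))
E
```

```text
[[ 0.183  0.983 -0.   ]
 [ 0.983 -0.183  0.   ]
 [ 0.    -0.    -1.   ]] [[ 0.793  0.609 -0.   ]
 [ 0.609 -0.793  0.   ]
 [-0.    -0.    -1.   ]]
220 [ -1. 292. 552. 605.  42.] 21.9
35.0 76 [ 0.41  0.38  2.12 -0.5   1.12  1.05] 0.0
35.0 76 [ 0.41  0.38  2.12 -0.5   1.12  1.05] 0.0
35.0 76 [ 0.41  0.38  2.12 -0.5   1.12  1.05] 0.0
35.0 76 [ 0.41  0.38  2.12 -0.5   1.12  1.05] 0.0
35.0 110 [ 0.37  0.33  2.16 -0.52  1.13  1.01] 0.0
35.0 110 [ 0.37  0.33  2.16 -0.52  1.13  1.01] 0.0
35.0 110 [ 0.37  0.33  2.16 -0.52  1.13  1.01] 0.0
35.0 110 [ 0.37  0.33  2.16 -0.52  1.13  1.01] 0.0
20.0 76 [ 0.33  0.29  2.18 -0.36  0.91  0.89] 0.0
20.0 76 [ 0.33  0.29  2.18 -0.36  0.91  0.89] 0.0
20.0 76 [ 0.33  0.29  2.18 -0.36  0.91  0.89] 0.0
20.0 76 [ 0.33  0.29  2.18 -0.36  0.91  0.89] 0.0
20.0 110 [ 0.28  0.23  2.21 -0.36  0.93  0.84] 0.0
20.0 110 [ 0.28  0.23  2.21 -0.36  0.93  0.84] 0.0
20.0 110 [ 0.28  0.23  2.21 -0.36  0.93  0.84] 0.0
20.0 110 [ 0.28  0.23  2.21 -0.36  0.93  0.84] 0.0
0.0 76 [0.19 0.21 2.26 0.   0.67 0.5 ] 0.0
0.0 76 [ 0.19  0.21  2.26 -0.    0.67  0.5 ] 0.0
0.0 76 [ 0.19  0.2
[... 1951 characters left out ...]
4  2.13 -0.33  0.93  0.93] 0.0
20.0 76 [ 0.39  0.34  2.13 -0.33  0.93  0.93] 0.0
20.0 76 [ 0.39  0.34  2.13 -0.33  0.93  0.93] 0.0
20.0 110 [ 0.35  0.28  2.17 -0.34  0.94  0.89] 0.0
20.0 110 [ 0.35  0.28  2.17 -0.34  0.94  0.89] 0.0
20.0 110 [ 0.35  0.28  2.17 -0.34  0.94  0.89] 0.0
20.0 110 [ 0.35  0.28  2.17 -0.34  0.94  0.89] 0.0
0.0 76 [0.19 0.21 2.26 0.   0.67 0.5 ] 0.0
0.0 76 [0.19 0.21 2.26 0.   0.67 0.5 ] 0.0
0.0 76 [ 0.19  0.21  2.26 -0.    0.67  0.5 ] 0.0
0.0 76 [0.19 0.21 2.26 0.   0.67 0.5 ] 0.0
0.0 110 [0.14 0.15 2.28 0.   0.71 0.45] 0.0
0.0 110 [ 0.14  0.15  2.28 -0.    0.71  0.45] 0.0
0.0 110 [0.14 0.15 2.28 0.   0.71 0.45] 0.0
0.0 110 [-3.    3.56  2.28 -0.   -2.7  -2.7 ] 0.0
```

```bash
python3 - <<'E'
from scipy.spatial.transform import Rotation as Ro
import numpy as np
a=np.radians(72.5)
R=Ro.from_rotvec(.611*np.array([-np.sin(a),np.cos(a),0]))*Ro.from_euler('z',np.radians(72.5-80.2))
print(R.as_rotvec())
E
```

```text
[-0.59417833  0.14429585 -0.13018074]
```

Request:
carry_out(motion=[[[-0.05, 0.012, -0.01, -0.004, 0.025, 0, 0.015], [-0.13, 0.03, -0.028, -0.01, 0.06, -0.005, 0.015], [-0.21, 0.05, -0.046, -0.018, 0.1, -0.015, 0.015], [-0.29, 0.07, -0.064, -0.025, 0.14, -0.025, 0.015], [-0.37, 0.09, -0.082, -0.032, 0.18, -0.035, 0.015], [-0.45, 0.11, -0.1, -0.038, 0.215, -0.045, 0.015], [-0.53, 0.128, -0.116, -0.044, 0.245, -0.055, 0.015], [-0.594, 0.144, -0.13, -0.048, 0.263, -0.062, 0.015]]])

```text
clock: 4.95
ee_pos: [436.6, 52.2, 138.4]
ee_rot: [[0.243, 0.954, -0.173], [0.78, -0.299, -0.55], [-0.577, -0.001, -0.817]]
contact_force: [0.5, -0.2, -1.0]
gripper_width: 25.1
```

Request:
carry_out(motion=[[[0, 0, 0, 0, 0, 0, 0.015], [0, 0, 0, 0, 0, 0, 0.015], [0, 0, 0, 0, 0, 0, 0.015]]])

```text
clock: 5.25
ee_pos: [437.7, 49.7, 140.0]
ee_rot: [[0.246, 0.954, -0.173], [0.782, -0.301, -0.546], [-0.573, -0.001, -0.82]]
contact_force: [0.8, 0.0, -2.7]
gripper_width: 25.0
```

```bash
python3 snap.py wrist:w5 side:s5 scene:sc5
```

```text
{'clock': 5.4, 'q': [0.321, 0.316, 2.155, -0.541, 1.123, 0.979], 'joint_velocities': [0.002, -0.002, -0.005, 0.001, 0.003, 0.002], 'joint_efforts': [0.314, -56.955, -29.41, -1.004, 1.69, -0.038], 'ee_pos': [438.037, 49.609, 140.665], 'ee_rot': [[0.248, 0.953, -0.172], [0.781, -0.302, -0.546], [-0.573, 0.0, -0.82]], 'contact_force': [0.358, 0.479, -2.171], 'moment': [0.497, -0.222, 0.001], 'gripper_width': 25.401}
```

View pics/w5.png

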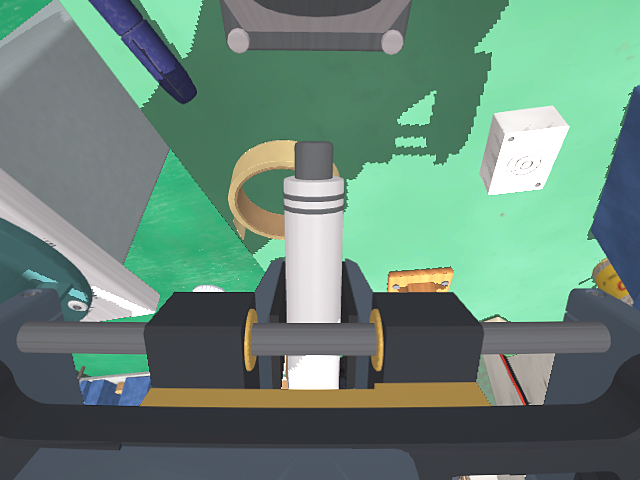

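View pics/s5.png

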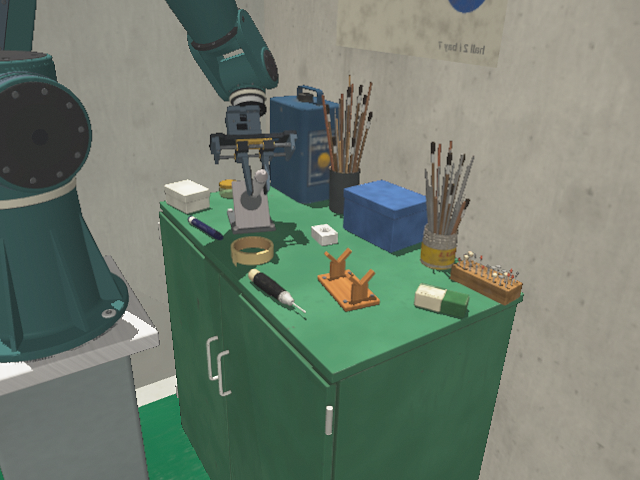

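View pics/sc5.png

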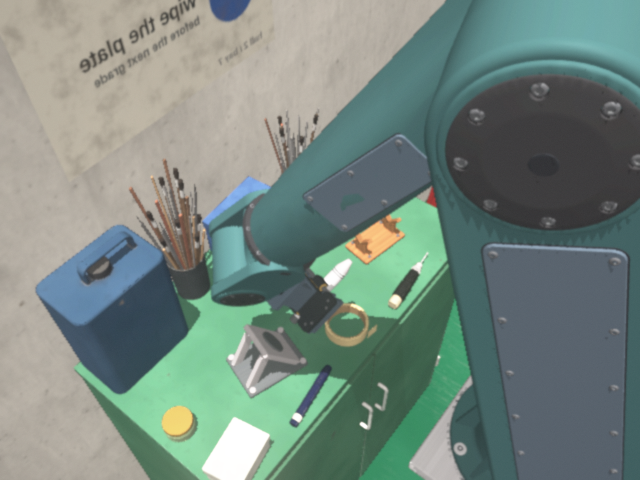

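The wrist view shows the block's front bolts at (238,41) and (391,41) and the held button at (314,150). The pad itself is out of view, but the bolts give the block's yaw and centre line.

```bash
cat > f5.py <<'E'
from h import *
S=np.load('w5.npz');X=cloud(S,S['d'])
p=S['p'];
cv2.imwrite('pics/w5z.png',cv2.resize(p[0:70,210:420,::-1],None,fx=3.7,fy=3.7,interpolation=2))
for u,v in [(238,41),(391,41),(238,35),(391,35),(315,45),(315,30),(315,10),(270,20),(360,20),(250,20),(380,20)]: print(u,v,X[v,u].round(1))
A,B=X[41,238],X[41,391]; l=B-A; print('bolt line az normal',np.degrees(np.arctan2(l[1],l[0])).round(2)-90, (A+B)/2, np.linalg.norm(l))
pad=np.array([468,148,65]); 
# scriber cylinder fit in tool frame
T=np.array([438.037,49.609,140.665]);R=np.array([[.248,.953,-.172],[.781,-.302,-.546],[-.573,0,-.82]])
Y=(X-T)@R
m=(abs(Y[...,1])<16)&(Y[...,2]<14)&(Y[...,2]>-25)&(Y[...,0]>22)&(Y[...,0]<90)&(S['d']>0)
Q=Y[m&(Y[...,0]<55)]
from scipy.optimize import least_squares
f=lambda x:np.hypot(Q[:,1]-x[0]-x[1]*(Q[:,0]-40),Q[:,2]-x[2]-x[3]*(Q[:,0]-40))-13
r=least_squares(f,[0,0,3,0],loss='soft_l1'); print('scriber in tool: y,dy,z,dz',r.x.round(3),len(Q),np.std(r.fun).round(2)); print('max x',np.percentile(Y[m][:,0],[99,99.9,100]).round(1))
bm=m&(Y[...,0]>63); Qb=Y[bm]; print(Qb.mean(0).round(1))
E
python3 f5.py
```

```text
238 41 [419.7 126.7  15.3]
391 41 [498.5 101.8  15. ]
238 35 [420.9 129.4  14.8]
391 35 [498.9 105.2  15.7]
315 45 [458.1 110.2  10.6]
315 30 [460.6 118.4  12.5]
315 10 [467.6 141.1  54. ]
270 20 [442.4 134.3  25.5]
360 20 [484.6 122.   27.9]
250 20 [433.5 137.8  27.1]
380 20 [493.8 119.4  28.5]
bolt line az normal -107.53 [459.05808237 114.2671558   15.12785911] 82.63746110468996
scriber in tool: y,dy,z,dz [ 0.135  0.     3.125 -0.005] 4450 0.52
max x [75.9 76.6 76.6]
[69.9  0.1 -3.2]
```

View pics/w5z.png

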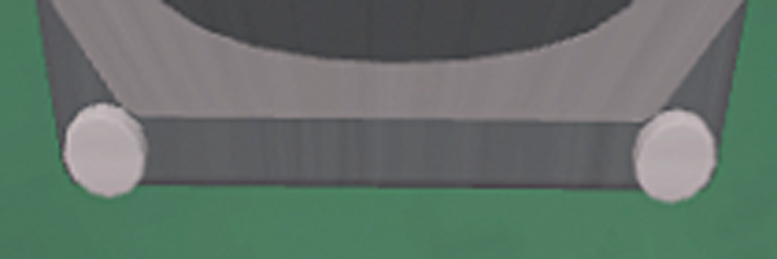

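Yaw of 72.5° is confirmed, the scriber sits square in the jaws, and the button-to-pad gap is about 52 mm. I'll advance along the pad normal.

Request:
carry_out(motion=[[[0, 0, 0, 0.0025, 0.0078, -0.0057, 0.015], [0, 0, 0, 0.0062, 0.0195, -0.0143, 0.015], [0, 0, 0, 0.0098, 0.0312, -0.023, 0.015], [0, 0, 0, 0.0118, 0.0375, -0.0275, 0.015], [0, 0, 0, 0.0118, 0.0375, -0.0275, 0.015], [0, 0, 0, 0.0118, 0.0375, -0.0275, 0.015]]], newtons=60)

```text
clock: 6.0
ee_pos: [449.6, 88.0, 112.7]
ee_rot: [[0.245, 0.954, -0.172], [0.781, -0.3, -0.547], [-0.574, -0.0, -0.819]]
contact_force: [-0.7, 0.1, -1.6]
gripper_width: 24.8
```

```bash
python3 snap.py side:s6 wrist:w6
```

```text
{'clock': 6.1, 'q': [0.382, 0.4, 2.106, -0.517, 1.112, 1.033], 'joint_velocities': [-0.003, -0.006, 0.002, -0.002, -0.002, -0.0], 'joint_efforts': [0.376, -62.196, -27.931, -0.919, 1.764, -0.02], 'ee_pos': [449.69, 87.785, 113.046], 'ee_rot': [[0.246, 0.954, -0.172], [0.781, -0.3, -0.547], [-0.574, 0.0, -0.819]], 'contact_force': [0.269, -1.054, -2.425], 'moment': [0.501, -0.27, -0.01], 'gripper_width': 25.163}
```

View pics/w6.png

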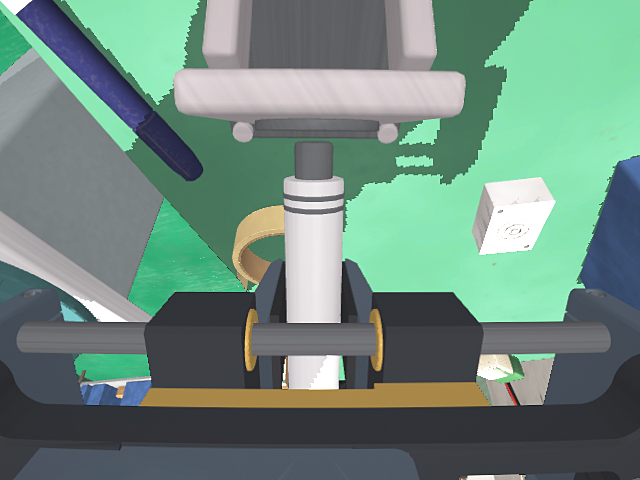

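The button (314,150) faces the pad centre line (u≈315) with a gap of about 4 mm. I'll press in slowly.

Request:
carry_out(motion=[[[0, 0, 0, 0.0005, 0.0016, -0.0011, 0.015], [0, 0, 0, 0.001, 0.0031, -0.0023, 0.015], [0, 0, 0, 0.0015, 0.0047, -0.0034, 0.015], [0, 0, 0, 0.002, 0.0062, -0.0046, 0.015], [0, 0, 0, 0.0025, 0.0078, -0.0057, 0.015], [0, 0, 0, 0.003, 0.0094, -0.0069, 0.015], [0, 0, 0, 0.003, 0.0094, -0.0069, 0.015], [0, 0, 0, 0.003, 0.0094, -0.0069, 0.015]]])

```text
clock: 6.9
ee_pos: [452.9, 97.5, 105.9]
ee_rot: [[0.246, 0.954, -0.172], [0.782, -0.3, -0.547], [-0.573, 0.0, -0.82]]
contact_force: [-0.2, -1.8, -0.0]
gripper_width: 25.4
```

Request:
carry_out(motion=[[[0, 0, 0, 0.0003, 0.0008, -0.0006, 0.015], [0, 0, 0, 0.0005, 0.0016, -0.0011, 0.015], [0, 0, 0, 0.0007, 0.0023, -0.0017, 0.015], [0, 0, 0, 0.0009, 0.0027, -0.002, 0.015]]])

```text
clock: 7.3
ee_pos: [453.5, 99.7, 104.2]
ee_rot: [[0.246, 0.954, -0.173], [0.781, -0.3, -0.548], [-0.574, -0.0, -0.819]]
contact_force: [-1.8, -9.0, 7.0]
gripper_width: 25.1
```

Request:
carry_out(motion=[[[0, 0, 0, 0.0001, 0.0004, -0.0003, 0.015], [0, 0, 0, 0.0002, 0.0008, -0.0006, 0.015], [0, 0, 0, 0.0002, 0.0008, -0.0006, 0.015]]])

```text
clock: 7.6
ee_pos: [453.4, 99.8, 104.0]
ee_rot: [[0.245, 0.954, -0.174], [0.78, -0.301, -0.55], [-0.576, -0.0, -0.817]]
contact_force: [-3.4, -13.8, 12.9]
gripper_width: 25.0
```

```bash
python3 snap.py wrist:w7 side:s7; python3 -c "
import cv2,numpy as np
p=cv2.imread('pics/s7.png');a=cv2.resize(p[120:240,180:330],None,fx=5,fy=5,interpolation=2);cv2.imwrite('pics/s7z.png',a)"
```

```text
{'clock': 7.7, 'q': [0.4, 0.428, 2.088, -0.511, 1.112, 1.05], 'joint_velocities': [0.001, 0.001, 0.002, 0.001, -0.002, -0.002], 'joint_efforts': [6.198, -59.977, -29.874, 1.428, -2.068, -0.142], 'ee_pos': [453.411, 99.778, 103.964], 'ee_rot': [[0.245, 0.954, -0.174], [0.78, -0.301, -0.549], [-0.576, -0.0, -0.817]], 'contact_force': [-2.643, -13.144, 11.718], 'moment': [-2.615, 0.402, 0.019], 'gripper_width': 25.147}
```

View pics/w7.png

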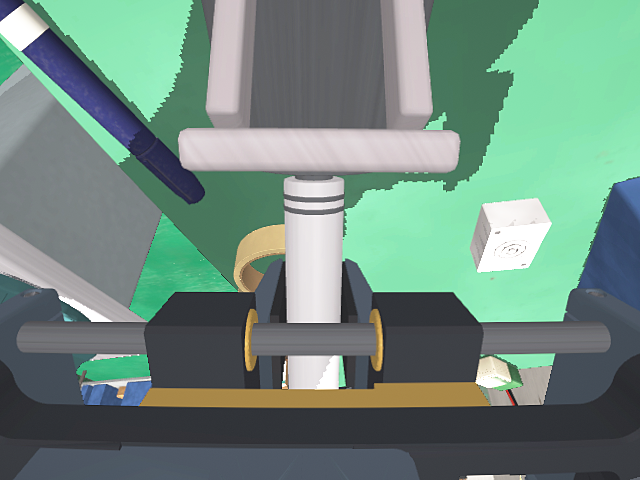

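View pics/s7z.png

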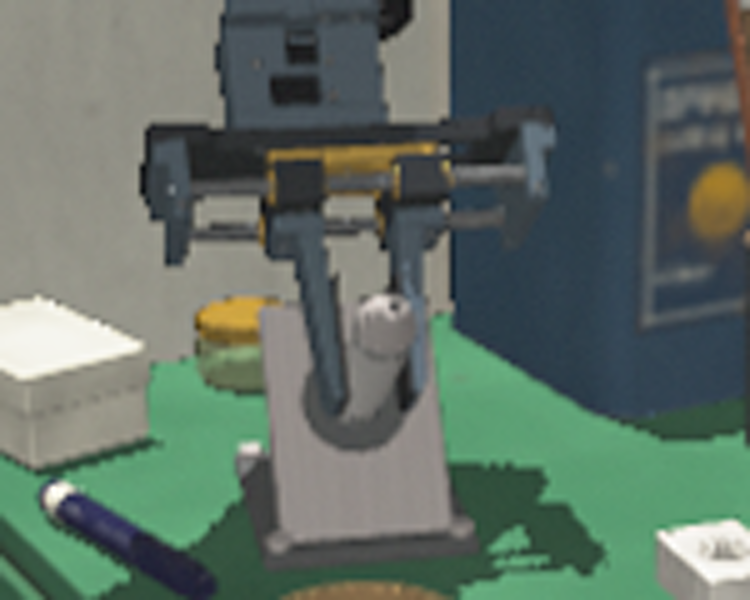

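Force rose from about 12 to 19 N with almost no travel, so the button is on its stop. The point is visible at the nose in the side view. I'll back off along the normal and check.

Request:
carry_out(motion=[[[0, 0, 0, -0.0012, -0.0039, 0.0029, 0.015], [0, 0, 0, -0.0049, -0.0156, 0.0115, 0.015], [0, 0, 0, -0.0098, -0.0312, 0.023, 0.015], [0, 0, 0, -0.0148, -0.0469, 0.0344, 0.015], [0, 0, 0, -0.0172, -0.0547, 0.0402, 0.015], [0, 0, 0, -0.0172, -0.0547, 0.0402, 0.015]]])

```text
clock: 8.3
ee_pos: [436.6, 45.5, 144.4]
ee_rot: [[0.248, 0.953, -0.172], [0.782, -0.301, -0.546], [-0.573, 0.001, -0.82]]
contact_force: [1.1, 0.4, -1.8]
gripper_width: 25.2
```

```bash
python3 snap.py wrist:w8 side:s8; python3 - <<'E'
from h import *
p=cv2.imread('pics/s8.png');cv2.imwrite('pics/s8z.png',cv2.resize(p[120:240,180:330],None,fx=5,fy=5,interpolation=2))
p=cv2.imread('pics/w8.png');q=cv2.imread('pics/w5.png')
cv2.imwrite('pics/w8z.png',np.hstack([cv2.resize(a[120:260,270:360],None,fx=4,fy=4,interpolation=2) for a in (q,p)]))
for a in('w5','w8'):
    S=np.load(a+'.npz'); print(a,S['d'][140:185:3,314].round(0).tolist())
E
```

```text
{'clock': 8.4, 'q': [0.316, 0.307, 2.159, -0.543, 1.125, 0.973], 'joint_velocities': [0.009, 0.015, -0.006, -0.002, 0.002, 0.0], 'joint_efforts': [-0.799, -58.367, -29.441, -1.063, 1.753, -0.067], 'ee_pos': [436.879, 46.278, 143.629], 'ee_rot': [[0.247, 0.954, -0.172], [0.782, -0.301, -0.546], [-0.573, 0.001, -0.82]], 'contact_force': [-0.913, 0.524, -2.499], 'moment': [0.506, -0.187, 0.008], 'gripper_width': 25.0}
w5 [259.0, 139.0, 139.0, 140.0, 140.0, 141.0, 141.0, 141.0, 140.0, 142.0, 141.0, 143.0, 143.0, 143.0, 139.0]
w8 [262.0, 260.0, 257.0, 255.0, 253.0, 251.0, 248.0, 249.0, 251.0, 152.0, 143.0, 141.0, 141.0, 143.0, 138.0]
```

View pics/w8z.png

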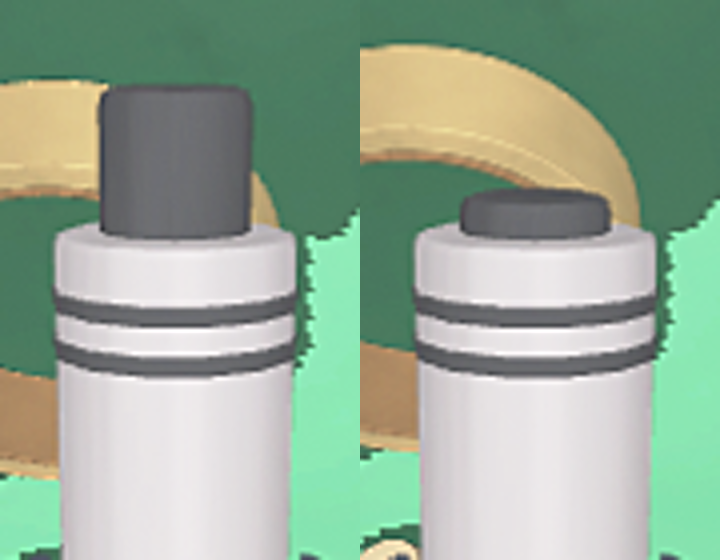

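View pics/s8z.png

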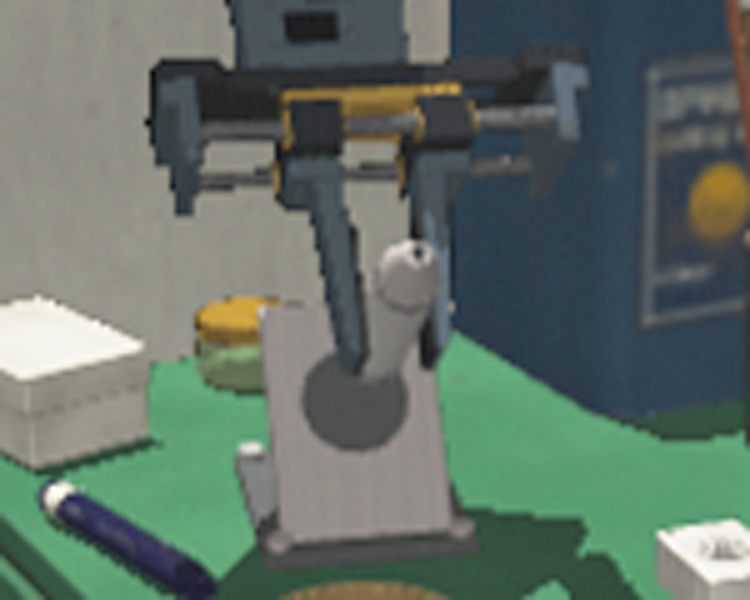

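```bash
python3 - <<'E'
from h import *
T=np.array([436.879,46.278,143.629]);R=np.array([[.247,.954,-.172],[.782,-.301,-.546],[-.573,.001,-.82]])
T5=np.array([438.037,49.609,140.665]);R5=np.array([[.248,.953,-.172],[.781,-.302,-.546],[-.573,0,-.82]])
a=np.linspace(0,2*np.pi,100)
def circ(S,T,R,x,r): 
    P=np.stack([0*a+x,r*np.cos(a),3.1+r*np.sin(a)],1)@R.T+T
    q=proj(S,P); return q[:,1].min().round(2),q[:,1].max().round(2)
for n,t,r in(('w5',T5,R5),('w8',T,R)):
    S=np.load(n+'.npz')
    print(n,'barrel60',circ(S,t,r,60,13),[(x,circ(S,t,r,x,8)) for x in (76,68,66,65,64,63)])
    g=cv2.cvtColor(S['p'],cv2.COLOR_RGB2GRAY); print(g[138:184,316].tolist())
E
```

```text
w5 barrel60 (np.float64(177.17), np.float64(185.48)) [(76, (np.float64(141.52), np.float64(142.67))), (68, (np.float64(160.29), np.float64(163.46))), (66, (np.float64(164.9), np.float64(168.57))), (65, (np.float64(167.2), np.float64(171.1))), (64, (np.float64(169.49), np.float64(173.63))), (63, (np.float64(171.77), np.float64(176.15)))]
[107, 108, 104, 92, 86, 107, 113, 111, 112, 112, 111, 112, 112, 112, 113, 113, 112, 111, 110, 110, 110, 110, 111, 110, 110, 110, 111, 110, 111, 111, 110, 111, 110, 110, 109, 109, 109, 109, 108, 108, 107, 96, 185, 190, 217, 241]
w8 barrel60 (np.float64(173.69), np.float64(181.32)) [(76, (np.float64(137.87), np.float64(138.58))), (68, (np.float64(156.66), np.float64(159.41))), (66, (np.float64(161.28), np.float64(164.52))), (65, (np.float64(163.58), np.float64(167.07))), (64, (np.float64(165.87), np.float64(169.6))), (63, (np.float64(168.16), np.float64(172.12)))]
[100, 99, 165, 190, 186, 185, 187, 187, 186, 187, 186, 185, 184, 182, 182, 184, 183, 183, 183, 184, 183, 181, 200, 186, 182, 182, 184, 189, 169, 95, 81, 85, 87, 105, 110, 110, 110, 109, 109, 109, 107, 96, 184, 187, 216, 239]
```

The button now stands about 4 mm out, measured to about ±0.5 mm. A second, firmer press will confirm it has reached the stop.

Request:
carry_out(motion=[[[0, 0, 0, 0.0012, 0.0039, -0.0029, 0.015], [0, 0, 0, 0.0049, 0.0156, -0.0115, 0.015], [0, 0, 0, 0.0098, 0.0312, -0.023, 0.015], [0, 0, 0, 0.0145, 0.046, -0.0338, 0.015], [0, 0, 0, 0.0162, 0.0515, -0.0378, 0.015], [0, 0, 0, 0.0166, 0.0527, -0.0388, 0.015], [0, 0, 0, 0.017, 0.054, -0.0397, 0.015], [0, 0, 0, 0.0172, 0.0547, -0.0402, 0.015]]], newtons=60)

```text
clock: 9.2
ee_pos: [453.0, 99.7, 103.8]
ee_rot: [[0.245, 0.954, -0.174], [0.78, -0.301, -0.549], [-0.576, -0.001, -0.817]]
contact_force: [-4.6, -12.0, 7.1]
gripper_width: 24.8
```

Request:
carry_out(motion=[[[0, 0, 0, 0.0002, 0.0004, -0.0003, 0.015], [0, 0, 0, 0.0003, 0.0008, -0.0006, 0.015], [0, 0, 0, 0.0004, 0.0012, -0.0009, 0.015], [0, 0, 0, 0.0004, 0.0012, -0.0009, 0.015]]])

```text
clock: 9.6
ee_pos: [453.0, 99.7, 103.6]
ee_rot: [[0.245, 0.954, -0.175], [0.778, -0.301, -0.551], [-0.578, -0.001, -0.816]]
contact_force: [-5.6, -18.3, 13.0]
gripper_width: 25.3
```

It stopped at the same position with about 24 N, so the stop is confirmed. Now I'll back off and return over the rest.

Request:
carry_out(motion=[[[0, 0, 0, -0.0012, -0.0039, 0.0029, 0.015], [0, 0, 0, -0.0049, -0.0156, 0.0115, 0.015], [0, 0, 0, -0.0098, -0.0312, 0.023, 0.015], [0, 0, 0, -0.0148, -0.0469, 0.0344, 0.015], [0, 0, 0, -0.0176, -0.0559, 0.0411, 0.015], [0, 0, 0, -0.0176, -0.0559, 0.0411, 0.015], [0, 0, 0, -0.0176, -0.0559, 0.0411, 0.015]]], newtons=45)

```text
clock: 10.3
ee_pos: [436.9, 46.2, 143.8]
ee_rot: [[0.247, 0.954, -0.172], [0.782, -0.301, -0.547], [-0.573, 0.001, -0.82]]
contact_force: [-0.1, 0.4, -2.3]
gripper_width: 25.2
```

Target is (485.9, -212.5, 202): a shift of (+49, -258.7, +58).

Request:
carry_out(motion=[[[0.05, -0.012, 0.011, 0.004, -0.02, 0.01, 0.015], [0.13, -0.03, 0.028, 0.012, -0.055, 0.022, 0.015], [0.21, -0.05, 0.046, 0.02, -0.095, 0.034, 0.015], [0.29, -0.07, 0.064, 0.028, -0.135, 0.045, 0.015], [0.37, -0.09, 0.082, 0.035, -0.175, 0.052, 0.015], [0.45, -0.11, 0.1, 0.041, -0.21, 0.058, 0.015], [0.53, -0.128, 0.116, 0.046, -0.24, 0.058, 0.015], [0.594, -0.144, 0.13, 0.049, -0.2587, 0.058, 0.015]]])

```text
clock: 11.1
ee_pos: [486.3, -214.6, 201.8]
ee_rot: [[0.17, 0.985, 0.002], [0.985, -0.171, 0.003], [0.003, 0.002, -1.0]]
contact_force: [-0.6, 1.4, -2.4]
gripper_width: 25.0
```

Request:
carry_out(motion=[[[0, 0, 0, 0, 0, 0, 0.015], [0, 0, 0, 0, 0, 0, 0.015], [0, 0, 0, 0, 0, 0, 0.015]]])

```text
clock: 11.4
ee_pos: [485.6, -211.7, 201.1]
ee_rot: [[0.169, 0.986, -0.001], [0.986, -0.169, -0.0], [-0.0, -0.001, -1.0]]
contact_force: [0.0, -0.6, -1.8]
gripper_width: 24.8
```

```bash
python3 snap.py wrist:w9 side:s9; python3 - <<'E'
from h import *
S=np.load('w9.npz');X=cloud(S,S['d'])
from plant import bot
s=bot.state();T=s['ee_pos'];R=np.array(s['ee_rot']);Y=(X-T)@R
m=(abs(Y[...,1])<16)&(Y[...,2]<14)&(Y[...,2]>-25)&(Y[...,0]>22)&(Y[...,0]<55)&(S['d']>0)
Q=Y[m]
from scipy.optimize import least_squares
f=lambda x:np.hypot(Q[:,1]-x[0]-x[1]*(Q[:,0]-40),Q[:,2]-x[2]-x[3]*(Q[:,0]-40))-13
r=least_squares(f,[0,0,3,0],loss='soft_l1'); print('scriber in tool: y,dy,z,dz',r.x.round(4),len(Q))
E
```

```text
{'clock': 11.5, 'q': [-0.454, 0.16, 2.095, -0.001, 0.887, -0.285], 'joint_velocities': [-0.003, -0.001, -0.004, 0.004, 0.002, -0.007], 'joint_efforts': [-0.566, -53.558, -39.613, 0.021, 0.055, 0.027], 'ee_pos': [485.71, -211.474, 201.382], 'ee_rot': [[0.169, 0.986, -0.001], [0.986, -0.169, -0.0], [-0.0, -0.001, -1.0]], 'contact_force': [1.144, 0.392, -1.013], 'moment': [-0.017, -0.097, -0.03], 'gripper_width': 24.864}
scriber in tool: y,dy,z,dz [ 4.1290e-01 -5.0000e-04  3.1666e+00 -5.4000e-03] 4455
```

View pics/w9.png

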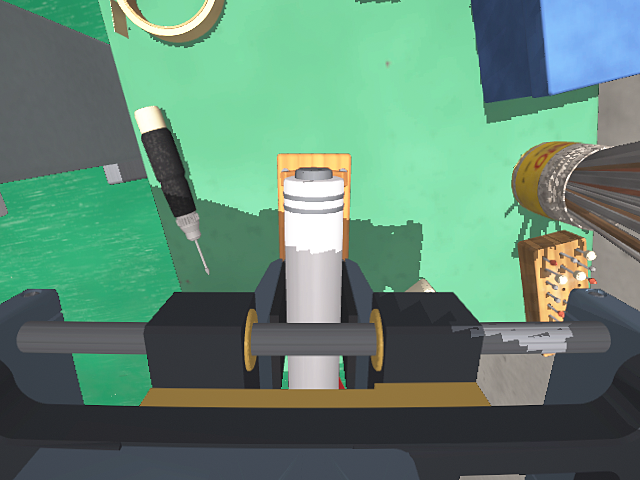

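View pics/s9.png

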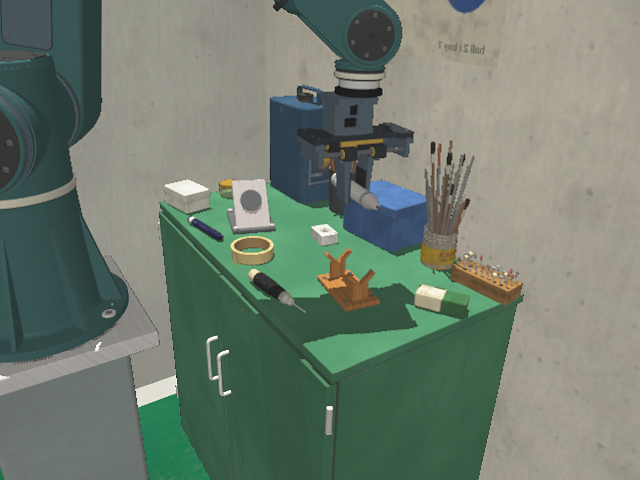

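The scriber is still straight in the jaws and the button is in, at (314,172). I'll lower it into the cradles.

Request:
carry_out(motion=[[[0, 0, 0, 0, -0.001, -0.03, 0.015], [0, 0, 0, 0, -0.001, -0.07, 0.015], [0, 0, 0, 0, -0.001, -0.105, 0.015], [0, 0, 0, 0, -0.001, -0.125, 0.015], [0, 0, 0, 0, -0.001, -0.134, 0.015], [0, 0, 0, 0, -0.001, -0.136, 0.015], [0, 0, 0, 0, -0.001, -0.1375, 0.015], [0, 0, 0, 0, -0.001, -0.138, 0.015]]])

```text
clock: 12.3
ee_pos: [486.4, -213.8, 64.6]
ee_rot: [[0.17, 0.985, 0.001], [0.985, -0.17, -0.001], [-0.001, 0.002, -1.0]]
contact_force: [0.8, -0.8, -2.0]
gripper_width: 25.2
```

Request:
carry_out(motion=[[[0, 0, 0, 0, 0, 0, 0.015], [0, 0, 0, 0, 0, -0.0005, 0.015], [0, 0, 0, 0, 0, -0.0005, 0.015]]])

```text
clock: 12.6
ee_pos: [485.8, -213.7, 63.5]
ee_rot: [[0.17, 0.985, 0.0], [0.985, -0.17, -0.0], [-0.0, 0.001, -1.0]]
contact_force: [0.1, 0.1, -2.1]
gripper_width: 25.1
```

Request:
carry_out(motion=[[[0, 0, 0, 0, 0.0005, -0.0005, 0.015], [0, 0, 0, 0, 0.0005, -0.001, 0.015], [0, 0, 0, 0, 0.0005, -0.001, 0.015], [0, 0, 0, 0, 0.0005, -0.001, 0.015]]])

```text
clock: 13.0
ee_pos: [485.7, -213.2, 62.7]
ee_rot: [[0.17, 0.985, -0.0], [0.985, -0.17, -0.0], [-0.0, -0.0, -1.0]]
contact_force: [-5.2, 1.1, 12.1]
gripper_width: 25.3
```

Seated (about 14 N upward). Release and lift straight up.

Request:
carry_out(motion=[[[0, 0, 0, 0, 0, 0.0005, 0.03], [0, 0, 0, 0, 0, 0.0005, 0.045], [0, 0, 0, 0, 0, 0.0005, 0.06], [0, 0, 0, 0, 0, 0.0005, 0.07], [0, 0, 0, 0, 0, 0.0005, 0.07], [0, 0, 0, 0, 0, 0.0005, 0.07]]])

```text
clock: 13.6
ee_pos: [485.7, -213.1, 62.6]
ee_rot: [[0.17, 0.985, -0.0], [0.985, -0.17, 0.0], [0.0, -0.0, -1.0]]
contact_force: [0.7, 0.5, 0.2]
gripper_width: 67.4
```

Request:
carry_out(motion=[[[0, 0, 0, 0, 0, 0.01, 0.07], [0, 0, 0, 0, 0, 0.03, 0.07], [0, 0, 0, 0, 0, 0.06, 0.07], [0, 0, 0, -0.001, -0.005, 0.1, 0.07], [0, 0, 0, -0.005, -0.02, 0.14, 0.07], [0, 0, 0, -0.01, -0.04, 0.165, 0.09], [0, 0, 0, -0.013, -0.05, 0.173, 0.0912], [0, 0, 0, -0.013, -0.05, 0.173, 0.0912]]])

```text
clock: 14.4
ee_pos: [472.7, -264.1, 236.8]
ee_rot: [[0.171, 0.985, 0.002], [0.985, -0.171, -0.001], [-0.001, 0.002, -1.0]]
contact_force: [-0.2, -0.1, -0.6]
gripper_width: 90.1
```

Request:
carry_out(motion=[[[0, 0, 0, 0, 0, 0, 0.0912], [0, 0, 0, 0, 0, 0, 0.0912], [0, 0, 0, 0, 0, 0, 0.0912]]])

```text
clock: 14.7
ee_pos: [472.3, -262.3, 234.4]
ee_rot: [[0.17, 0.986, -0.002], [0.986, -0.17, 0.001], [0.001, -0.002, -1.0]]
contact_force: [-0.0, 0.4, -0.4]
gripper_width: 90.9
```

```bash
python3 snap.py wrist:w10 side:s10; python3 fit2.py w10; python3 -c "
import cv2,numpy as np
f=lambda n:cv2.resize(cv2.imread(n)[55:275,265:375],None,fx=2.7,fy=2.7,interpolation=2)
cv2.imwrite('pics/w10z.png',np.hstack([f('pics/w2.png'),f('pics/w10.png')]))
cv2.imwrite('pics/s10z.png',cv2.resize(cv2.imread('pics/s10.png')[220:320,300:420],None,fx=5,fy=5,interpolation=2))"
```

```text
{'clock': 14.8, 'q': [-0.55, 0.13, 2.057, 0.0, 0.956, -0.38], 'joint_velocities': [-0.004, -0.004, -0.003, -0.0, 0.001, 0.0], 'joint_efforts': [0.002, -52.526, -40.956, 0.049, 0.063, 0.006], 'ee_pos': [472.529, -262.555, 234.837], 'ee_rot': [[0.17, 0.986, -0.001], [0.986, -0.17, 0.001], [0.001, -0.001, -1.0]], 'contact_force': [0.112, -0.282, -0.467], 'moment': [0.006, -0.101, 0.029], 'gripper_width': 91.193}
x,z at y=-213 [485.79  59.51] az el [8.016e+01 6.000e-02] 0.62 3331
extent -96.0 64.9
tip [ 496.3 -138.4   68. ] 75.3
tip [ 471.1 -295.8   61.5] -84.1
-12.0 [[319.4, 87.7], [319.3, 107.6], [318.6, 246.6], [318.3, 267.1]]
-9.0 [[319.4, 83.8], [319.3, 103.8], [318.6, 243.5], [318.3, 264.2]]
-6.0 [[319.4, 79.9], [319.4, 99.9], [318.6, 240.4], [318.3, 261.3]]
-3.0 [[319.4, 76.0], [319.4, 96.1], [318.6, 237.2], [318.3, 258.3]]
0.0 [[319.4, 72.0], [319.4, 92.2], [318.6, 234.0], [318.3, 255.4]]
3.0 [[319.5, 68.1], [319.4, 88.2], [318.6, 230.8], [318.3, 252.4]]
6.0 [[319.5, 64.1], [319.5, 84.3], [318.7, 227.6], [318.4, 249.4]]
[[461.7, -147.5, 10.0], [527.6, -158.3, 10.0], [510.3, -279.4, 10.0], [441.4, -268.2, 10.0]] [ 485.2 -213.3   10. ]
```

View pics/w10z.png

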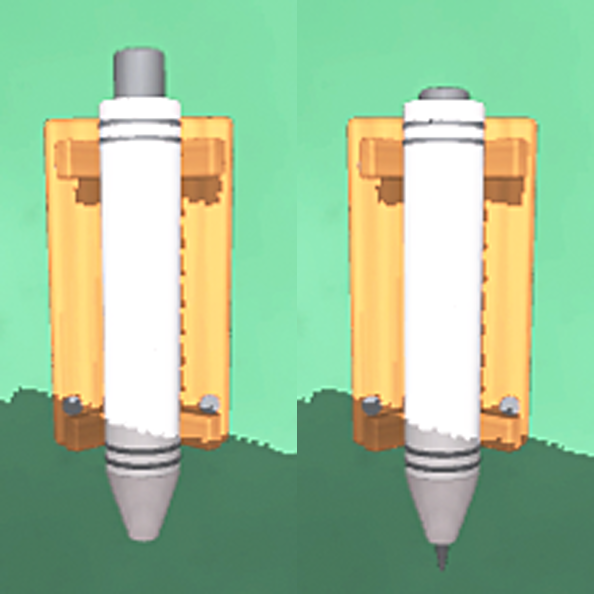

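View pics/s10z.png

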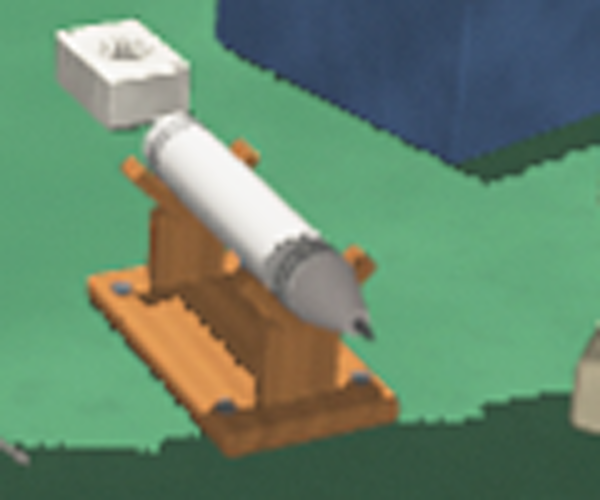

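View pics/s10.png

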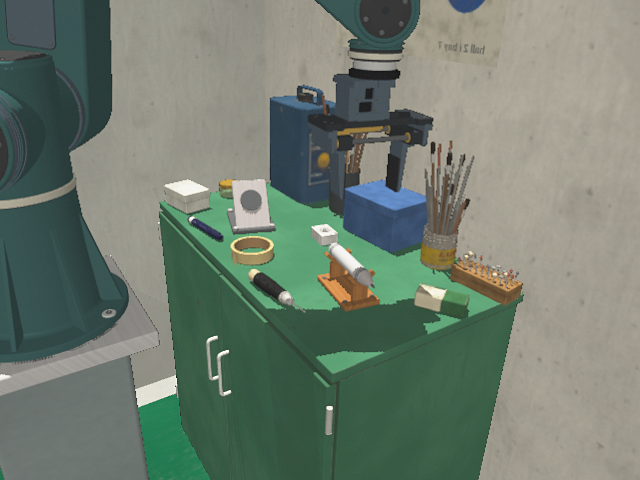

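The scriber lies across both cradles, with its axis and height as before the pick. The extents shifted by -12.7 mm (nose) and -11.1 mm (button), which is consistent with the 12 mm travel. The bystanders are where they were, so I'll hand in.

```bash
python3 -c "
from plant import bot; print(bot.close_job())"
```

```text
the job is handed in; nothing more can be done
None
```

The job is done and handed in at about 15 s of the 48 s allowed; no verdict came back. I gripped the scriber mid-barrel and pressed the button squarely on the pad along its 35° normal. I then laid it back across both V cradles, released it and lifted the gripper well clear.

**Button home:** I pressed twice, to about 19 N and then about 24 N. The arm stopped at the same place both times, so the button was on its stop.

**Last pictures:** The point now stands out of the nose. The nose end is 12.7 mm further out and the button end 11.1 mm further in, which fits the 12 mm travel. An earlier in-hand reading was less clear: it put the travel between 10.7 and 11.6 mm, which is why I pressed a second time.

**Back on the rest:** The scriber's axis and height match those before the pick to about 0.1 mm. Nothing else on the cabinet looks moved in the side view.

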